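# Hold a driver board against the programming plunger

## Robot

A 6-joint arm with a two-finger parallel gripper is mounted at the origin on the work surface. World frame = base frame: x ahead of the robot, y to its left, z up, the work surface at z = 0. Lengths are in m, angles in degrees, forces in N, time in s.
With the tool pointing down it reaches from about 0.35 to 0.875 m from the base axis. Payload 4.2 kg.
Tool frame: the origin (TCP) lies on the front face of the gripper's body, between the roots of the fingers; the fingertips stand 70 mm ahead of it and the grasp point (between the pads) lies 51 mm ahead of it; z points along the fingers, y is the line along which they close (so a half turn about z gives the same grasp; the last joint's range is limited). The gripper opens to 87 mm and grips with 3 to 60 N. Pads are 19 mm wide; open, the fingers measure 117 mm over their backs; the gripper's body (75 mm by 190 mm) begins 51 mm behind the grasp point.
Start: joints at [82.082, 22.042, 0.453, 0, -68.411, -14.817], TCP at [0.242, 0.576, 0.292] pointing down, gripper open.
Joint ranges: [-179.83, 179.83], [-69.29, 118.12], [-61.27, 80.66], [-181.25, 117.63], [-171.15, -9.14], [-177.46, 177.46]. Speed limits (degrees/s): [159.86, 159.86, 180, 180, 180, 180].

## Interface

Orientations are given as a 3x3 rotation matrix whose columns are the frame's x, y, z axes.
In Python, from station import r gives the robot as it stands.
- The arm moves only by the shell command python3 -m pendant 'ROWS' [OPENING]. ROWS is JSON, a list of rows, each a list of 2 entries, a list of its own where there are three numbers: the shift along the tool's x, y, z in mm, then the turn, a rotation vector about the tool's x, y, z in rad. A call has 1 to 10 rows; each row is the pose to reach, as a shift and turn from the pose commanded when the call began, along the tool's axes at that moment; what a row does not reach only later rows make up. A row lasts 1/10 s, in which the tool goes at most 50 mm and 8.59 degrees, less where a joint would pass 70% of its speed; a pose out of reach is approached as far as the arm can. A call with a gripper value outside its range is refused whole. OPENING is the opening, from 0 (shut) to 1 (fully open), set as the call begins (- or left out, the last holds). The fingers move at their own pace and stop on an object; the grip force is fixed at half the most. Time passes only in rows, so rows that repeat a pose let the fingers close. It gives the time, the measured TCP pose, the force, the opening and the grip force at its end, in the units of the state.
- r.sense(): the state, without advancing time (a new reading comes with each control period).
- r.capture(name): name is "scene" or "top" or "wrist"; returns a dict with "frame" (420x560x3 uint8, red, green, blue), "vertical_fov" (degrees; the focal length in pixels is half the picture's height over the tangent of half this angle, whatever the lens; pixels are square), "cx", "cy" (the principal point, pixels), "rvec" (rotation vector, rad) and "tvec" (3), from world to camera coordinates, as OpenCV has them. Camera axes: x right, y down, z forward; pixel columns grow to the right and rows downward; lengths in m; the calibration is good to about 2 mm. A picture is of the moment at which its call begins. There is no depth.
- r.finish_job(): hands the job in; it is judged then, once.
The state is a dict: "time_s": time; "joints": joint angles; "joint_velocities": joint speeds; "effort": joint torques, N m; "tcp_pos": TCP position; "ee_rot": TCP orientation; "wrist_force": force on the tool from outside, world axes, zero at the start; "moment": the same for the moment, N m; "gripper_width": opening from 0.0 (shut) to 1.0 (fully open); "gripper_force": force on a finger pad.
Only numpy, scipy, OpenCV 4.12 (cv2) and the standard library are available. Lean on these libraries where they do the work, as an engineer would, in place of code of your own. Each camera call takes 0.05 s, during which the arm holds its last target. There are 200 camera calls.

## Task

Lift the green driver board out of the rack, flip it front to back, still right way up, so that its green circuit face instead of its bare aluminium back looks at the programming stand, and press it, upright and square, with its copper pad centred on the sprung brass plunger until the board meets the steel stop pins. Press gently, never with 40 N or more, and leave the other boards and the things on the bench where they are. Finish while holding: the program ends with the gripper still holding the board off the bench and pressed against the stop.

Things in the scene. Friction and masses are not known exactly. Their poses are not given: they have to be found in the camera images.
- green_board_center (a point): Centre of the green driver board, a stiff plate 10 mm thick (x), 100 wide (y), 90 high (z up), about 0.18 kg, upright in one of three rack slots. Its +x face is the green circuit face (green shows on the top edge too), -x is bare aluminium; in the rack green looks away from the stand. Grip the bare middle 36 mm from above, upper half only: plunger and pins need the lower half.
- green_pad (a point): Centre of the round copper pad (26 mm across, flush) on the green face of the green board: on the middle of its width, 25 mm above its lower edge, that is 20 mm below the board's centre and 5 mm towards +x from it. Axes as the board's.
- blue_board_center (a point): Centre of a blue board of the same size and make in another slot; leave it alone (it may shift up to 20 mm).
- red_board_center (a point): Centre of a red board of the same size and make in another slot; leave it alone (it may shift up to 20 mm).
- rack: Fixed black rack, 200 (x) by 124 mm (y), origin under its centre. Boards stand on its 10 mm floor (edges 10 and 100 mm above the bench) in three slots 70 mm apart along x, their faces across x. Fins 40 mm high guide only the outer 10 mm of each board's ends, 2 mm play per face. Boards come straight up, clear once raised 45 mm.
- stand: Fixed programming stand, blue block on an aluminium base plate (plate 150 by 130 mm, 12 mm thick). Its front looks along its own -x; the origin is on the bench, right below the stop point. The base plate reaches 20 mm in front of the origin; the blue block begins 36 mm behind it and is 90 mm high and 90 mm wide.
- stop_point (a point): Point on the plunger's axis in the plane of the stop pins' ends, 75 mm above the bench; axes as the stand's (+x goes into the stand, the way to press). The pressed pad's centre belongs here. The block begins 36 mm behind, so a finger up to 30 mm thick fits between board and block above the pins.
- stop: The hard stop: two fixed steel pins, 16 mm in diameter, level, 75 mm above the bench, 24 mm to either side of the plunger, ending in the plane of the stop point. Origin and axes as the stand's.
- plunger (a joint): Brass plunger, 10 mm in diameter, travel into the stand in m: 0 at rest, when its tip stands 12 mm out in front of the stop pins, about 0.012 when a square board meets both pins. Spring: 2.1 N at rest, 6.3 N at 0.012 (350 N/m).
- motor: Gear motor lying on the bench, about 95 mm long and 40 mm high; a bystander (may shift up to 30 mm). Origin under its middle.
- battery: Black and blue battery pack, 105 by 45 by 30 mm; bystander (up to 30 mm). Origin under its middle.
- wheel: Rubber wheel lying flat, 68 mm across, 30 mm high; bystander (up to 30 mm). Origin under its middle.
- driver: Screwdriver lying on the bench, 170 mm long; bystander (up to 30 mm).
- terminal: Grey terminal block, 75 by 40 by 34 mm; bystander (up to 30 mm). Origin under its middle.

How it is judged (in metres and radians):
On the way, in this order (a step that is already met when the one before it is completed fails the run):
1. the green board is lifted clear of the rack's guides (height (world z) of green_board_center above 0.097 m), for 0.1 s.
2. the board is turned over: its green face looks at the stand (x of stop_point in the frame of green_board_center above 0.01 m and angle between the x axis of green_board_center and the x axis of stand, either way round below 0.3 rad), for 0.1 s.
At the end, for the whole second after the job is handed in: For the last second the gripper holds the green board still off the bench, green face to the stand: plunger in at least 10 mm, at least 1 N on the stop pins (under 40 N in all), pad within 8 mm of the plunger axis sideways and in height, upright and square within 0.12 rad (value of joint plunger above 0.01 m and contact force between green_board and plunger above 2 N and contact force between green_board and stop above 1 N and x of stop_point in the frame of green_pad between -0.004 and 0.004 m and y of stop_point in the frame of green_pad between -0.008 and 0.008 m and z of stop_point in the frame of green_pad between -0.008 and 0.008 m and angle between green_board_center's own z axis and vertical below 0.12 rad and angle between the x axis of green_board_center and the x axis of stand, either way round below 0.12 rad and contact force between the fingers and green_board above 3 N and height (world z) of green_board_center above 0.08 m and contact force between green_board and rack below 0.1 N and contact force between green_board and stand below 40 N and linear speed of green_board below 0.02 m/s); the arm keeps its last pose, push and grip.
It fails at once if the board is forced against the stand with more than 40 N (contact force between green_board and stand above 40 N).
It fails at once if another board is moved more than 20 mm (distance of any of blue_board_center, red_board_center from where it was at the start of the episode above 0.02 m).
It fails at once if a bystander on the bench is moved more than 30 mm (distance of any of motor, battery, wheel, driver, terminal from where it was at the start of the episode above 0.03 m).
It also fails if it takes over 51 s, if anything falls off the work surface, if the arm or the gripper's body presses on something with over 40 N, if the wrist force passes 120 N, or if a joint passes its speed limit or range.

## Working session

There is one attempt and no reset: what is moved stays moved. The work goes in short steps, Python scripts to look and compute and a shell command to move; the robot and the scene stay as the last step left them, time stands still between calls to the robot, and variables do not carry over. Pictures are saved under pics/ and viewed, at most 10 in all, crops included, and the job is handed in when it is done.

```bash
mkdir -p pics; cat > h.py <<'E'
import numpy as np, cv2
from station import r
def cap(n,f=None):
    c=r.capture(n)
    if f: cv2.imwrite('pics/'+f,cv2.cvtColor(c['frame'],cv2.COLOR_RGB2BGR))
    h=c['frame'].shape[0]; F=h/2/np.tan(np.radians(c['vertical_fov'])/2)
    K=np.array([[F,0,c['cx']],[0,F,c['cy']],[0,0,1]])
    R=cv2.Rodrigues(np.array(c['rvec'],float))[0]; t=np.array(c['tvec'],float).ravel()
    return c,K,R,t
def ray(K,R,t,uv,z):
    o=-R.T@t; d=R.T@np.linalg.inv(K)@np.array([uv[0],uv[1],1.])
    return o+d*(z-o[2])/d[2]
def proj(K,R,t,p):
    q=R@np.array(p)+t; q=K@q; return q[:2]/q[2]
E
python3 - <<'E'
from h import *
a=cap('top','top1.png');b=cap('scene','scene1.png')
for c in (a,b): print(c[1],c[2],-c[2].T@c[3],c[0].keys())
print(r.sense())
E
```

```text
[[406.94518725   0.         274.51497392]
 [  0.         406.94518725 210.30315959]
 [  0.           0.           1.        ]] [[ 1.35510067e-02 -9.99907785e-01 -8.89306797e-04]
 [-9.93445921e-01 -1.33624710e-02 -1.13519364e-01]
 [ 1.13497012e-01  2.42177987e-03 -9.93535386e-01]] [ 0.36741594 -0.01565086  1.21011554] dict_keys(['frame', 'vertical_fov', 'cx', 'cy', 'rvec', 'tvec'])
[[447.22513438   0.         277.42908837]
 [  0.         447.22513438 213.16231461]
 [  0.           0.           1.        ]] [[ 0.84069721  0.54142094 -0.00956896]
 [ 0.36546015 -0.58033466 -0.72777095]
 [-0.39958364  0.60833793 -0.68575351]] [ 0.96966287 -0.695231    0.89211986] dict_keys(['frame', 'vertical_fov', 'cx', 'cy', 'rvec', 'tvec'])
{'time_s': 0.1, 'joints': array([ 8.20838099e+01,  2.20862569e+01,  3.88617667e-01, -2.29305285e-02,
       -6.84131035e+01, -1.48188150e+01]), 'joint_velocities': array([-0.0514649 , -0.12156281,  0.11824083,  0.07331176, -0.02334896,
        0.04240042]), 'effort': array([-7.37203254e-05, -3.91688526e+01,  1.87935501e+01,  4.23192590e+00,
        1.34804577e-02, -6.97697396e-05]), 'tcp_pos': array([0.241353  , 0.57608639, 0.29128299]), 'ee_rot': array([[ 9.22245135e-01, -3.86605105e-01, -6.34789470e-04],
       [-3.86605603e-01, -9.22243263e-01, -1.86312467e-03],
       [ 1.34863196e-04,  1.96367083e-03, -9.99998063e-01]]), 'wrist_force': array([-0.86630091, -0.31265133, -0.27413463]), 'moment': array([-0.02343595, -0.04442344,  0.03731745]), 'gripper_force': 0.0, 'gripper_width': 1.0000789575808895}
```

View pics/top1.png

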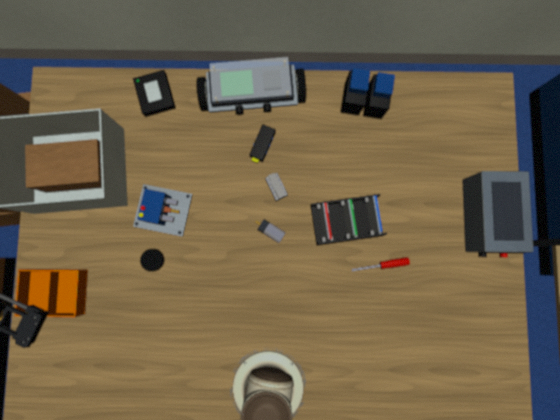

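View pics/scene1.png

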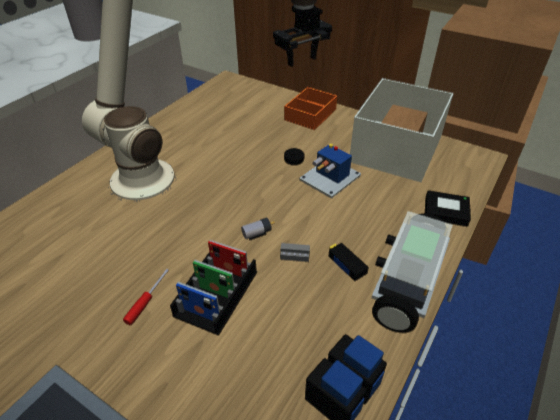

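The top view shows the rack at about (347,220) with the green board in the middle slot at about (353,217). The stand is at about (162,210), with its pins facing image right (world -y). I'll zoom in on both.

```bash
python3 - <<'E'
import cv2,numpy as np
a=cv2.imread('pics/top1.png')
A=cv2.resize(a[180:242,125:195],None,fx=5.7,fy=5.7,interpolation=cv2.INTER_CUBIC)
B=cv2.resize(a[188:250,305:390],None,fx=4.6,fy=4.6,interpolation=cv2.INTER_CUBIC)
h=max(A.shape[0],B.shape[0]);print(A.shape,B.shape)
C=np.zeros((h,A.shape[1]+B.shape[1],3),np.uint8);C[:A.shape[0],:A.shape[1]]=A;C[:B.shape[0],A.shape[1]:]=B
cv2.imwrite('pics/crop1.png',C)
E
```

```text
(353, 399, 3) (285, 391, 3)
```

View pics/crop1.png

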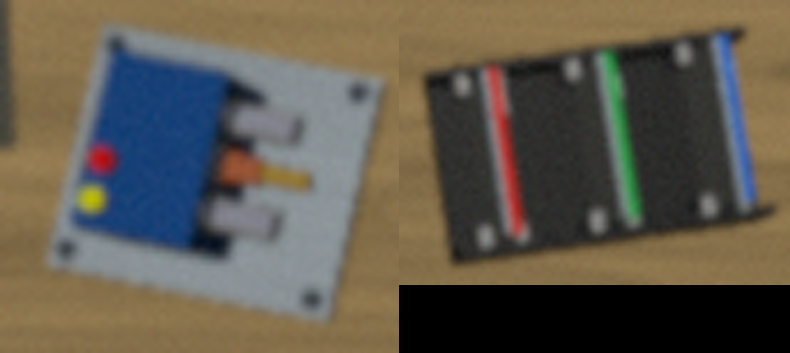

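```bash
cat > m.py <<'E'
from h import *
c,K,R,t=cap('top')
S=[np.array(p)/5.7+[125,180]-0.4 for p in [(105,25),(383,78),(330,320),(48,265)]]
P=np.array([ray(K,R,t,p,0.012) for p in S]); print(P)
# corners: back-right.. front edge = P1,P2 ; back=P0,P3
f=(P[1]+P[2])/2;b=(P[0]+P[3])/2;print('len',np.linalg.norm(f-b),np.linalg.norm(P[1]-P[2]))
x=(b-f)/np.linalg.norm(b-f); w=P[1]-P[2];w/=np.linalg.norm(w)
print('stand yaw',np.degrees(np.arctan2(x[1],x[0])),'alt',np.degrees(np.arctan2(w[1],w[0]))+90,'origin',(f+b)/2-x*.055)
pr=[ray(K,R,t,np.array(p)/5.7+[125,180]-.4,.075) for p in [(298,130),(275,225),(308,182)]];print('pins',pr,np.linalg.norm(pr[0]-pr[1]))
G=[ray(K,R,t,(np.array(p)-[399,0])/4.6+[305,188]-.4,.1) for p in [(606,52),(633,224)]]
d=G[0]-G[1];print('green',G,np.linalg.norm(d),(G[0]+G[1])/2,np.degrees(np.arctan2(d[1],d[0])))
for q in [((493,68),(517,236)),((720,35),(748,208))]:
  Q=[ray(K,R,t,(np.array(p)-[399,0])/4.6+[305,188]-.4,.1) for p in q];d=Q[0]-Q[1];print((Q[0]+Q[1])/2,np.degrees(np.arctan2(d[1],d[0])))
E
python3 m.py
```

```text
[[0.57809596 0.38098058 0.012     ]
 [0.55197914 0.23429294 0.012     ]
 [0.42530174 0.25703087 0.012     ]
 [0.45177517 0.40416807 0.012     ]]
len 0.14924708451489505 0.12870188846196917
stand yaw 79.85236277408241 alt 79.82406824241107 origin [0.49209781 0.26497848 0.012     ]
pins [array([0.51575588, 0.26217145, 0.075     ]), array([0.46853016, 0.27155508, 0.075     ]), array([0.49000106, 0.25619232, 0.075     ])] 0.04814894998898133
green [array([ 0.52860576, -0.21928476,  0.1       ]), array([ 0.42590616, -0.23451671,  0.1       ])] 0.1038230176693366 [ 0.47725596 -0.22690073  0.1       ] 8.436355932930388
[ 0.46795561 -0.15871598  0.1       ] 8.04296670064542
[ 0.48806075 -0.29522086  0.1       ] 8.309069996748883
```

```bash
cat > to.py <<'E'
import sys,numpy as np
from station import r
from scipy.spatial.transform import Rotation as Ro
# usage: to.py x y z yaw(tool y)
def to(x,y,z,yaw):
    s=r.sense();R=np.array(s['ee_rot']);a=np.radians(yaw)
    Y=np.array([np.cos(a),np.sin(a),0]);Z=np.array([0,0,-1.]);T=np.c_[np.cross(Y,Z),Y,Z]
    print('shift mm',np.round(R.T@(np.array([x,y,z])-s['tcp_pos'])*1e3,1),'rot',np.round(Ro.from_matrix(R.T@T).as_rotvec(),4),
     't',round(s['time_s'],2),'tcp',np.round(s['tcp_pos'],4),'F',np.round(s['wrist_force'],1),'gw',round(s['gripper_width'],3),'j',np.round(s['joints'],1))
if __name__=='__main__': to(*map(float,sys.argv[1:]))
E
python3 to.py 0.45 0.2 0.292 170
```

```text
shift mm [ 3.378e+02  2.662e+02 -1.000e-01] rot [ 1.3000e-03 -1.2000e-03  1.3483e+00] t 0.15 tcp [0.2414 0.5761 0.2914] F [-0.   0.6 -0.1] gw 0.999 j [ 82.1  22.1   0.4  -0.  -68.4 -14.8]
```

```bash
python3 -m pendant '[[[20,15,0],[0,0,0.08]],[[55,43,0],[0,0,0.22]],[[92,73,0],[0,0,0.37]],[[130,103,0],[0,0,0.52]],[[168,133,0],[0,0,0.67]],[[206,163,0],[0,0,0.82]],[[244,193,0],[0,0,0.97]],[[282,222,0],[0,0,1.12]],[[318,250,0],[0,0,1.26]],[[338,266,0],[0,0,1.348]]]' 0.5; python3 to.py 0.477 -0.227 0.28 98.3
```

```text
time_s: 1.15
tcp_pos: [0.4511, 0.1977, 0.2922]
ee_rot: [[-0.18, -0.984, -0.0], [-0.984, 0.18, -0.0], [0.0, 0.0, -1.0]]
wrist_force: [0.1, 0.2, -0.1]
gripper_width: 0.495
gripper_force: 0.0
shift mm [ 413.1 -101.9   12.3] rot [-0.000e+00 -6.000e-04  1.245e+00] t 1.15 tcp [0.4511 0.1977 0.2922] F [ 0.1  0.2 -0.1] gw 0.495 j [ 42.6   9.1 -17.6   0.  -63.3 -53. ]
```

```bash
python3 -m pendant '[[[20,-5,0],[0,0,0.07]],[[60,-15,1],[0,0,0.20]],[[108,-26,3],[0,0,0.34]],[[156,-38,4],[0,0,0.48]],[[204,-50,6],[0,0,0.62]],[[252,-62,8],[0,0,0.76]],[[300,-74,9],[0,0,0.90]],[[345,-85,11],[0,0,1.04]],[[388,-96,12],[0,0,1.17]],[[413,-102,12],[0,0,1.245]]]'; python3 -m pendant '[[[0,0,0],[0,0,0]],[[0,0,0],[0,0,0]],[[0,0,0],[0,0,0]]]'>/dev/null; python3 to.py 0.477 -0.227 0.28 98.3
python3 - <<'E'
from h import *
c,K,R,t=cap('wrist','w1.png');print(K,-R.T@t,R)
for yo in np.r_[0]: print(proj(K,R,t,[.477,-.227,.1]))
np.savez('w1.npz',K=K,R=R,t=t)
E
```

```text
time_s: 2.15
tcp_pos: [0.479, -0.2267, 0.2796]
ee_rot: [[-0.989, -0.145, -0.001], [-0.145, 0.989, -0.0], [0.001, 0.0, -1.0]]
wrist_force: [0.3, -0.0, -0.6]
gripper_width: 0.506
gripper_force: 0.0
shift mm [ 2.8 -3.5  0.2] rot [ 0.0003 -0.0002  0.0084] t 2.45 tcp [ 0.4793 -0.2231  0.2802] F [ 0.3 -0.2 -0.6] gw 0.503 j [ -7.4  13.2 -14.1  -0.  -62.7 -73.8]
[[355.43951119   0.         276.68129853]
 [  0.         355.43951119 213.24959783]
 [  0.           0.           1.        ]] [ 0.39454828 -0.23615435  0.37236511] [[-1.53905888e-01  9.88085289e-01 -6.63049176e-04]
 [ 9.40895188e-01  1.46760312e-01  3.05250153e-01]
 [ 3.01710495e-01  4.63559362e-02 -9.52271970e-01]]
[272.35616576 207.98347014]
```

View pics/w1.png

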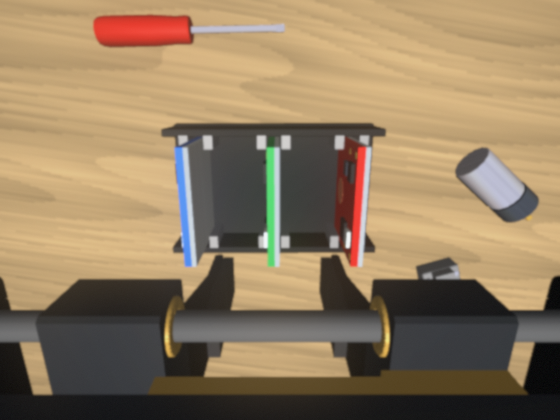

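The wrist view shows the green board's top edge running from about (273,147) to (274,266), with clear space on both sides. The red board is at (362,205) and the blue board at (186,205).

```bash
python3 - <<'E'
from h import *
w=np.load('w1.npz');K,R,t=w['K'],w['R'],w['t']
im=cv2.imread('pics/w1.png').astype(int)
for row in (160,200,240,255): 
    print(row,[tuple(im[row,u]) for u in range(262,285,2)])
A=ray(K,R,t,(273,147),.1);B=ray(K,R,t,(273.5,266),.1);d=B-A
print(A,B,np.linalg.norm(d),(A+B)/2,np.degrees(np.arctan2(-d[1],-d[0])))
E
```

```text
160 [(np.int64(65), np.int64(67), np.int64(66)), (np.int64(56), np.int64(64), np.int64(58)), (np.int64(84), np.int64(145), np.int64(71)), (np.int64(119), np.int64(218), np.int64(91)), (np.int64(124), np.int64(223), np.int64(95)), (np.int64(126), np.int64(222), np.int64(97)), (np.int64(183), np.int64(219), np.int64(160)), (np.int64(220), np.int64(214), np.int64(199)), (np.int64(206), np.int64(197), np.int64(187)), (np.int64(115), np.int64(112), np.int64(109)), (np.int64(65), np.int64(69), np.int64(68)), (np.int64(64), np.int64(68), np.int64(67))]
200 [(np.int64(63), np.int64(67), np.int64(63)), (np.int64(63), np.int64(67), np.int64(63)), (np.int64(81), np.int64(128), np.int64(70)), (np.int64(117), np.int64(215), np.int64(89)), (np.int64(119), np.int64(220), np.int64(88)), (np.int64(122), np.int64(221), np.int64(92)), (np.int64(171), np.int64(218), np.int64(146)), (np.int64(219), np.int64(215), np.int64(199)), (np.int64(208), np.int64(199), np.int64(188)), (np.int64(114), np.int64(112), np.int64(106)), (np.int64(63), np.int64(67), np.int64(64)), (np.int64(63), np.int64(66), np.int64(63
[... 590 characters left out ...]
, np.int64(182), np.int64(213)), (np.int64(132), np.int64(181), np.int64(212)), (np.int64(127), np.int64(185), np.int64(199)), (np.int64(115), np.int64(208), np.int64(125)), (np.int64(114), np.int64(216), np.int64(92)), (np.int64(116), np.int64(215), np.int64(93)), (np.int64(170), np.int64(216), np.int64(149)), (np.int64(222), np.int64(218), np.int64(205)), (np.int64(217), np.int64(214), np.int64(208)), (np.int64(155), np.int64(187), np.int64(209)), (np.int64(129), np.int64(178), np.int64(209)), (np.int64(128), np.int64(176), np.int64(208))]
[ 0.42907651 -0.23378793  0.1       ] [ 0.52750051 -0.21834847  0.1       ] 0.0996276116296054 [ 0.47828851 -0.2260682   0.1       ] -171.08484511528877
```

```bash
python3 to.py 0.478 -0.226 0.134 98.7; python3 -m pendant '[[[1,-1,10],[0,0,0.002]],[[2,-3,30],[0,0,0.002]],[[2,-3,55],[0,0,0.002]],[[2,-3,80],[0,0,0.002]],[[2,-3,105],[0,0,0.002]],[[2,-3,125],[0,0,0.002]],[[2,-3,138],[0,0,0.002]],[[2,-3,146],[0,0,0.002]],[[2,-3,146],[0,0,0.002]],[[2,-3,146],[0,0,0.002]]]'; python3 to.py 0.478 -0.226 0.134 98.7
```

```text
shift mm [  1.8  -2.9 146.3] rot [ 0.0002 -0.      0.0019] t 2.5 tcp [ 0.4793 -0.2229  0.2803] F [-0.1  0.6 -0.1] gw 0.501 j [ -7.4  13.2 -14.1  -0.  -62.7 -73.8]
time_s: 3.5
tcp_pos: [0.4782, -0.227, 0.1346]
ee_rot: [[-0.989, -0.15, 0.001], [-0.15, 0.989, -0.0], [-0.001, -0.0, -1.0]]
wrist_force: [-0.1, 0.3, 0.0]
gripper_width: 0.498
gripper_force: 0.0
shift mm [0.1 1.  0.6] rot [-0.0004  0.0006 -0.0012] t 3.5 tcp [ 0.4782 -0.227   0.1346] F [-0.1  0.3  0. ] gw 0.498 j [ -7.8  22.8 -24.6   0.  -42.6 -73.6]
```

Now I'll close the gripper and lift a little at first.

```bash
python3 -m pendant '[[[0,0,0],[0,0,0]],[[0,0,0],[0,0,0]],[[0,0,0],[0,0,0]],[[0,0,0],[0,0,0]],[[0,0,0],[0,0,0]],[[0,0,0],[0,0,0]],[[0,0,0],[0,0,0]],[[0,0,0],[0,0,0]],[[0,0,0],[0,0,0]],[[0,0,0],[0,0,0]]]' 0;  python3 -m pendant '[[[0,0,-2],[0,0,0]],[[0,0,-6],[0,0,0]],[[0,0,-12],[0,0,0]],[[0,0,-20],[0,0,0]],[[0,0,-30],[0,0,0]],[[0,0,-42],[0,0,0]],[[0,0,-54],[0,0,0]],[[0,0,-63],[0,0,0]],[[0,0,-68],[0,0,0]],[[0,0,-70],[0,0,0]]]'; python3 to.py 0.478 -0.226 0.282 98.7
```

```text
time_s: 4.5
tcp_pos: [0.4779, -0.2273, 0.1344]
ee_rot: [[-0.989, -0.149, 0.0], [-0.149, 0.989, -0.0], [-0.0, -0.0, -1.0]]
wrist_force: [-0.2, 0.3, 0.7]
gripper_width: 0.113
gripper_force: 30.0
time_s: 5.5
tcp_pos: [0.478, -0.2272, 0.205]
ee_rot: [[-0.989, -0.149, 0.001], [-0.149, 0.989, -0.0], [-0.001, -0.0, -1.0]]
wrist_force: [0.4, -0.1, -2.2]
gripper_width: 0.111
gripper_force: 30.0
shift mm [ -0.3   1.2 -77. ] rot [-0.0003  0.0011 -0.0021] t 5.5 tcp [ 0.478  -0.2272  0.205 ] F [ 0.4 -0.1 -2.2] gw 0.111 j [ -7.9  17.5 -20.1  -0.  -52.3 -73.6]
```

```bash
python3 -m pendant '[[[0,0,-3],[0,0,0]],[[0,0,-10],[0,0,0]],[[0,0,-20],[0,0,0]],[[0,0,-32],[0,0,0]],[[0,0,-45],[0,0,0]],[[0,0,-57],[0,0,0]],[[0,0,-67],[0,0,0]],[[0,0,-74],[0,0,0]],[[0,0,-78],[0,0,0]],[[0,0,-80],[0,0,0]]]'; python3 to.py 0.479 -0.087 0.285 152
```

```text
time_s: 6.5
tcp_pos: [0.4778, -0.2272, 0.2845]
ee_rot: [[-0.989, -0.149, 0.0], [-0.149, 0.989, 0.0], [-0.0, 0.0, -1.0]]
wrist_force: [0.4, 0.3, -1.9]
gripper_width: 0.112
gripper_force: 30.0
shift mm [-22.1 138.4  -0.5] rot [ 0.000e+00  1.000e-04 -9.324e-01] t 6.5 tcp [ 0.4778 -0.2272  0.2845] F [ 0.4  0.3 -1.9] gw 0.112 j [ -7.9  13.1 -13.7  -0.  -63.3 -73.6]
```

```bash
python3 -m pendant '[[[0,4,0],[0,0,-0.03]],[[-1,14,0],[0,0,-0.09]],[[-3,29,0],[0,0,-0.19]],[[-6,47,0],[0,0,-0.31]],[[-9,66,0],[0,0,-0.44]],[[-13,85,0],[0,0,-0.57]],[[-16,104,0],[0,0,-0.70]],[[-18,120,0],[0,0,-0.81]],[[-20,132,0],[0,0,-0.89]],[[-21,138,0],[0,0,-0.93]]]'; python3 to.py 0.479 0.053 0.285 206
```

```text
time_s: 7.5
tcp_pos: [0.4777, -0.0866, 0.2838]
ee_rot: [[-0.468, -0.884, -0.001], [-0.884, 0.468, 0.0], [0.0, 0.001, -1.0]]
wrist_force: [-0.4, 0.5, -2.6]
gripper_width: 0.113
gripper_force: 30.0
shift mm [-124.    64.2   -1.2] rot [ 1.100e-03  1.000e-04 -9.408e-01] t 7.5 tcp [ 0.4777 -0.0866  0.2838] F [-0.4  0.5 -2.6] gw 0.113 j [  8.9   8.8 -19.2  -0.  -62.  -36.8]
```

```bash
python3 -m pendant '[[[-4,2,0],[0,0,-0.03]],[[-12,6,0],[0,0,-0.09]],[[-26,13,0],[0,0,-0.19]],[[-42,22,0],[0,0,-0.31]],[[-59,31,0],[0,0,-0.44]],[[-76,40,0],[0,0,-0.57]],[[-93,48,0],[0,0,-0.70]],[[-108,56,0],[0,0,-0.81]],[[-119,62,0],[0,0,-0.89]],[[-124,64,-1],[0,0,-0.94]]]'; python3 to.py 0.479 0.170 0.285 259.85
```

```text
time_s: 8.5
tcp_pos: [0.48, 0.0526, 0.2849]
ee_rot: [[0.437, -0.899, -0.001], [-0.899, -0.437, -0.0], [-0.0, 0.001, -1.0]]
wrist_force: [-0.9, 0.4, -2.6]
gripper_width: 0.11
gripper_force: 30.0
shift mm [-1.061e+02 -5.050e+01 -1.000e-01] rot [ 6.000e-04  5.000e-04 -9.412e-01] t 8.5 tcp [0.48   0.0526 0.2849] F [-0.9  0.4 -2.6] gw 0.11 j [ 25.6   8.5 -19.5  -0.  -62.1   0.4]
```

```bash
python3 -m pendant '[[[-3,-1,0],[0,0,-0.03]],[[-10,-5,0],[0,0,-0.09]],[[-21,-10,0],[0,0,-0.19]],[[-35,-17,0],[0,0,-0.31]],[[-50,-24,0],[0,0,-0.44]],[[-65,-31,0],[0,0,-0.57]],[[-80,-38,0],[0,0,-0.70]],[[-92,-44,0],[0,0,-0.81]],[[-101,-48,0],[0,0,-0.89]],[[-106,-50,0],[0,0,-0.94]]]';  python3 -m pendant '[[[0,0,0],[0,0,0]],[[0,0,0],[0,0,0]],[[0,0,0],[0,0,0]]]'>/dev/null; python3 to.py 0.479 0.19 0.1745 259.85
python3 - <<'E'
from h import *
for n in ('wrist','scene','top'):
    c,K,R,t=cap(n,n+'2.png');np.savez(n+'2.npz',K=K,R=R,t=t)
    print(n,proj(K,R,t,[.492,.2665,.075]))
E
```

```text
time_s: 9.5
tcp_pos: [0.4792, 0.1694, 0.285]
ee_rot: [[0.984, -0.178, -0.0], [-0.178, -0.984, -0.0], [-0.0, 0.0, -1.0]]
wrist_force: [0.6, -0.0, -1.8]
gripper_width: 0.114
gripper_force: 30.0
shift mm [ -4.  -21.1 110.7] rot [ 0.0002  0.0002 -0.0061] t 9.8 tcp [0.4791 0.1686 0.2852] F [ 0.5 -0.6 -1.5] gw 0.114 j [ 37.7  10.9 -16.3   0.  -62.7  41.8]
wrist [164.46320477 204.0936186 ]
scene [319.91719173 166.97060254]
top [174.99505551 210.77322763]
```

View pics/wrist2.png

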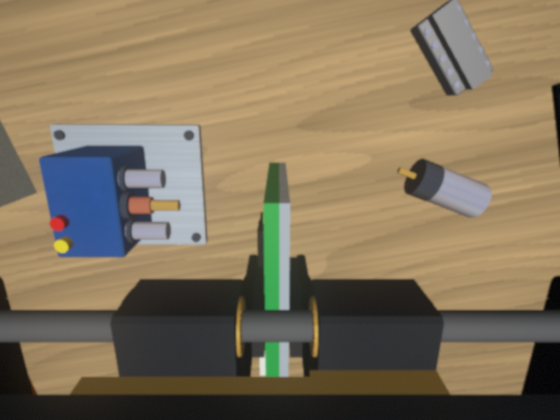

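The wrist view shows the pin ends at about (165,179) and (169,231) and the plunger tip at (180,206). The base plate's front corners are at (200,125) and (207,243). The board is upright, with its near top end at about (277,203) and green facing the stand.

```bash
python3 - <<'E'
from h import *
w=np.load('wrist2.npz');K,R,t=w['K'],w['R'],w['t']
p=[ray(K,R,t,q,.075) for q in [(165,179),(169,231),(180,206)]];print(p,'mid',(p[0]+p[1])/2)
d=p[1]-p[0];print(np.linalg.norm(d),np.degrees(np.arctan2(d[1],d[0])))
q=[ray(K,R,t,u,.012) for u in [(200,125),(207,243),(50,126)]];d=q[1]-q[0];e=q[2]-q[0]
print(q,np.linalg.norm(d),np.degrees(np.arctan2(d[1],d[0]))+90,np.linalg.norm(e),np.degrees(np.arctan2(e[1],e[0])))
x=np.array([np.cos(np.radians(79.85)),np.sin(np.radians(79.85)),0]); print('origin from plate',(q[0]+q[1])/2+.02*x)
s=r.sense();T=np.array(s['ee_rot']);zt=s['tcp_pos'][2]-.0344
E_=ray(K,R,t,(277,203),zt);print('end in tool',T.T@(E_-s['tcp_pos']))
for b in [(271,163),(286,163)]: print('low',T.T@(ray(K,R,t,b,zt-.09)-s['tcp_pos']))
E
```

```text
[array([0.51378603, 0.25979942, 0.075     ]), array([0.46668493, 0.26946671, 0.075     ]), array([0.48780006, 0.2534358 , 0.075     ])] mid [0.49023548 0.26463306 0.075     ]
0.04808294568377547 168.40137602397107
[array([0.55071479, 0.23249902, 0.012     ]), array([0.42564184, 0.25614871, 0.012     ]), array([0.57691368, 0.38020107, 0.012     ])] 0.12728924380316095 259.2925172169078 0.15000759408286934 79.94168253488677
origin from plate [0.49170283 0.26401086 0.012     ]
end in tool [0.04681834 0.00072416 0.03439932]
low [ 0.04624176 -0.00276636  0.12439898]
low [0.04624662 0.00641152 0.1243999 ]
```

```bash
python3 to.py 0.4825 0.205 0.1745 259.7; python3 -m pendant '[[[-1,-3,5],[0,0,0]],[[-2,-10,16],[0,0,-0.003]],[[-3,-18,30],[0,0,-0.003]],[[-3,-25,46],[0,0,-0.003]],[[-3,-32,62],[0,0,-0.003]],[[-3,-36,78],[0,0,-0.003]],[[-3,-36,92],[0,0,-0.003]],[[-3,-36,102],[0,0,-0.003]],[[-3,-36,108],[0,0,-0.003]],[[-3,-36,111],[0,0,-0.003]]]';  python3 -m pendant '[[[0,0,0],[0,0,0]],[[0,0,0],[0,0,0]],[[0,0,0],[0,0,0]]]'; python3 to.py 0.4861 0.2253 0.1745 259.7
python3 - <<'E'
from h import *
for n in ('wrist','scene','top'):
    c,K,R,t=cap(n,n+'3.png');np.savez(n+'3.npz',K=K,R=R,t=t)
a=cv2.imread('pics/scene3.png')[100:220,260:420];b=cv2.imread('pics/top3.png')[180:242,125:215]
A=cv2.resize(a,(400,300),interpolation=cv2.INTER_CUBIC);B=cv2.resize(b,(400,276),interpolation=cv2.INTER_CUBIC)
C=np.zeros((300,800,3),np.uint8);C[:,:400]=A;C[:276,400:]=B;W=cv2.imread('pics/wrist3.png')[120:420];D=np.zeros((300,800,3),np.uint8);D[:,:560]=W
cv2.imwrite('pics/c3.png',np.vstack([C,D]))
E
```

```text
shift mm [ -3.3 -36.3 110.8] rot [ 0.0001  0.     -0.0029] t 9.95 tcp [0.4791 0.1687 0.2853] F [-0.1 -0.2 -2.9] gw 0.117 j [ 37.7  10.9 -16.3   0.  -62.7  41.8]
time_s: 10.95
tcp_pos: [0.4826, 0.2051, 0.1735]
ee_rot: [[0.984, -0.178, -0.001], [-0.178, -0.984, -0.001], [-0.001, 0.001, -1.0]]
wrist_force: [0.2, -0.3, -1.9]
gripper_width: 0.115
gripper_force: 30.0
time_s: 11.25
tcp_pos: [0.483, 0.2052, 0.1749]
ee_rot: [[0.984, -0.178, 0.001], [-0.178, -0.984, 0.001], [0.001, -0.001, -1.0]]
wrist_force: [-0.1, 0.3, -2.3]
gripper_width: 0.11
gripper_force: 30.0
shift mm [ -0.5 -20.3   0.4] rot [-0.0011 -0.001   0.001 ] t 11.25 tcp [0.483  0.2052 0.1749] F [-0.1  0.3 -2.3] gw 0.11 j [ 40.8  19.2 -22.8   0.  -47.9  39. ]
```

View pics/c3.png

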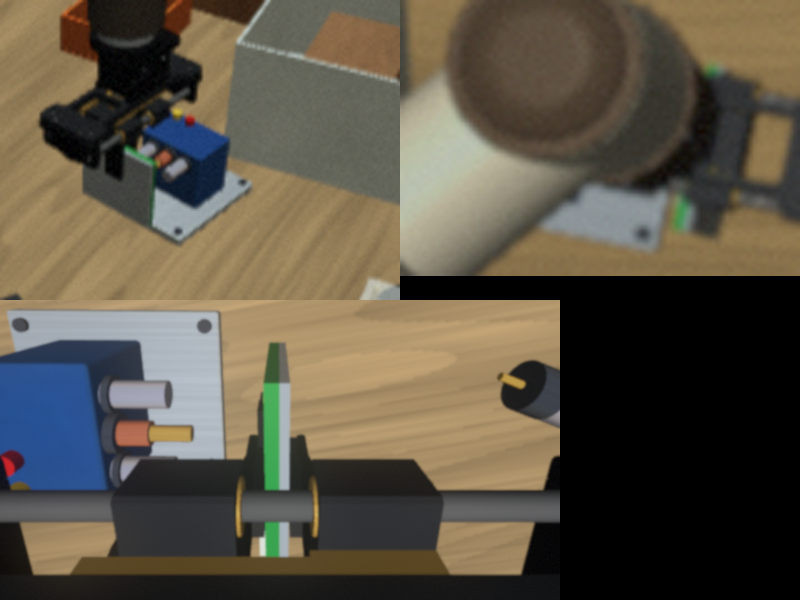

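The scene view shows the board upright in front of the stand. In the wrist view (full-image coordinates) the plunger tip is at about (192,253), the near pin end at (171,214), and the board end's top at (277,203) and bottom at (278,163). The top view shows both board ends.

```bash
python3 - <<'E'
from h import *
s=r.sense();T=np.array(s['ee_rot']);p=s['tcp_pos'];tt=lambda q:np.round(1e3*(T.T@(q-p)),1)
w=np.load('wrist3.npz');K,R,t=w['K'],w['R'],w['t']
print('end top',tt(ray(K,R,t,(277,203),p[2]-.0344)),'end low',tt(ray(K,R,t,(278.5,163),p[2]-.1244)))
print('plunger tip',tt(ray(K,R,t,(192,253),.075)),'pin end',tt(ray(K,R,t,(171,214),.075)))
w=np.load('top3.npz');K,R,t=w['K'],w['R'],w['t']
im=cv2.imread('pics/top3.png').astype(int);m=(im[...,1]-im[...,2]>40)&(im[...,1]-im[...,0]>30);m[:190]=0;m[240:]=0;m[:,:180]=0;m[:,215:]=0
v,u=np.nonzero(m);print(sorted(zip(v,u))[:4],sorted(zip(v,u))[-4:])
for uv in [(u[v.argmin()]+1,v.min()-.5),(u[v.argmax()]+1,v.max()+.5)]: print(uv,tt(ray(K,R,t,uv,p[2]-.0344)))
print('stop top',tt(np.array([.492,.2665,.075])),'used',tt(np.array([.4913,.265,.075])))
E
```

```text
end top [46.9  0.4 34.4] end low [ 46.4   1.5 124.4]
plunger tip [ -2.7 -49.4  99.7] pin end [ 21.4 -59.7  99.7]
[(np.int64(195), np.int64(195)), (np.int64(196), np.int64(195)), (np.int64(225), np.int64(188)), (np.int64(225), np.int64(189))] [(np.int64(229), np.int64(187)), (np.int64(229), np.int64(188)), (np.int64(230), np.int64(187)), (np.int64(230), np.int64(188))]
(np.int64(196), np.float64(194.5)) [47.1  0.5 34.4]
(np.int64(188), np.float64(230.5)) [-50.5   0.2  34.4]
stop top [ -1.9 -62.   99.7] used [ -2.4 -60.4  99.7]
```

```bash
python3 -m pendant '[[[0,-2,0],[0,0,0]],[[0,-6,0],[0,0,0]],[[0,-12,0],[0,0,0]],[[0,-18,0],[0,0,0]],[[0,-24,0],[0,0,0]],[[0,-30,0],[0,0,0]],[[0,-35,0],[0,0,0]],[[0,-38,0],[0,0,0]],[[0,-40,0],[0,0,0]],[[0,-40,0],[0,0,0]]]'; python3 -m pendant '[[[0,-1,0],[0,0,0]],[[0,-2,0],[0,0,0]],[[0,-3,0],[0,0,0]],[[0,-4,0],[0,0,0]],[[0,-5,0],[0,0,0]],[[0,-6,0],[0,0,0]],[[0,-7,0],[0,0,0]],[[0,-8,0],[0,0,0]],[[0,-8,0],[0,0,0]],[[0,-8,0],[0,0,0]]]'
```

```text
time_s: 12.4
tcp_pos: [0.4898, 0.2446, 0.1742]
ee_rot: [[0.984, -0.178, -0.0], [-0.178, -0.984, -0.0], [-0.0, 0.0, -1.0]]
wrist_force: [-0.1, -0.6, -2.3]
gripper_width: 0.109
gripper_force: 30.0
time_s: 13.4
tcp_pos: [0.4911, 0.252, 0.1743]
ee_rot: [[0.984, -0.178, -0.0], [-0.178, -0.984, -0.001], [-0.0, 0.001, -1.0]]
wrist_force: [1.2, -3.3, -0.1]
gripper_width: 0.114
gripper_force: 29.9
```

```bash
python3 -m pendant '[[[0,-1,0],[0,0,0]],[[0,-2,0],[0,0,0]],[[0,-3,0],[0,0,0]],[[0,-4,0],[0,0,0]],[[0,-5,0],[0,0,0]],[[0,-6,0],[0,0,0]],[[0,-6,0],[0,0,0]],[[0,-6,0],[0,0,0]]]'; python3 -m pendant '[[[0,-0.5,0],[0,0,0]],[[0,-1,0],[0,0,0]],[[0,-1.5,0],[0,0,0]],[[0,-2,0],[0,0,0]],[[0,-2,0],[0,0,0]]]'
```

```text
time_s: 14.2
tcp_pos: [0.4922, 0.258, 0.1743]
ee_rot: [[0.984, -0.178, -0.0], [-0.178, -0.984, -0.001], [-0.0, 0.001, -1.0]]
wrist_force: [0.4, -4.2, 0.1]
gripper_width: 0.113
gripper_force: 29.9
time_s: 14.7
tcp_pos: [0.4925, 0.2598, 0.1743]
ee_rot: [[0.984, -0.178, -0.0], [-0.178, -0.984, -0.001], [-0.0, 0.001, -1.0]]
wrist_force: [0.8, -5.7, 1.4]
gripper_width: 0.114
gripper_force: 29.9
```

```bash
for i in 1; do python3 -m pendant '[[[0,-0.5,0],[0,0,0]],[[0,-1,0],[0,0,0]],[[0,-1,0],[0,0,0]],[[0,-1,0],[0,0,0]]]'; done; python3 - <<'E'
from station import r
s=r.sense();print(s['wrist_force'],s['moment'],s['tcp_pos'])
E
```

```text
time_s: 15.1
tcp_pos: [0.4927, 0.2606, 0.1742]
ee_rot: [[0.984, -0.178, -0.001], [-0.178, -0.984, -0.001], [-0.0, 0.001, -1.0]]
wrist_force: [0.9, -6.3, 1.3]
gripper_width: 0.114
gripper_force: 29.9
[ 0.90244416 -6.26312569  1.26102117] [-2.02643672 -0.2038151  -0.00674233] [0.4926797  0.26059112 0.17424451]
```

```bash
python3 -m pendant '[[[0,-0.5,0],[0,0,0]],[[0,-1,0],[0,0,0]],[[0,-1,0],[0,0,0]],[[0,-1,0],[0,0,0]]]'; python3 - <<'E'
from station import r
s=r.sense();print(s['wrist_force'],s['moment'],s['tcp_pos'])
E
```

```text
time_s: 15.5
tcp_pos: [0.4928, 0.2614, 0.1742]
ee_rot: [[0.984, -0.178, -0.001], [-0.178, -0.984, -0.002], [-0.001, 0.002, -1.0]]
wrist_force: [-0.3, -6.5, 0.5]
gripper_width: 0.11
gripper_force: 29.9
[-0.25510663 -6.49983186  0.4632041 ] [-2.13062036 -0.16189475 -0.0358316 ] [0.49283616 0.26142025 0.17424664]
```

```bash
python3 - <<'E'
from h import *
for n in ('wrist','scene'):
    c,K,R,t=cap(n,n+'4.png');np.savez(n+'4.npz',K=K,R=R,t=t)
A=cv2.resize(cv2.imread('pics/wrist4.png')[140:320,140:340],(540,486),interpolation=cv2.INTER_CUBIC)
B=cv2.resize(cv2.imread('pics/scene4.png')[135:205,290:350],(260,303),interpolation=cv2.INTER_CUBIC)
C=np.zeros((486,800,3),np.uint8);C[:,:540]=A;C[:303,540:]=B;cv2.imwrite('pics/c4.png',C)
E
```

```text
(no output)
```

View pics/c4.png

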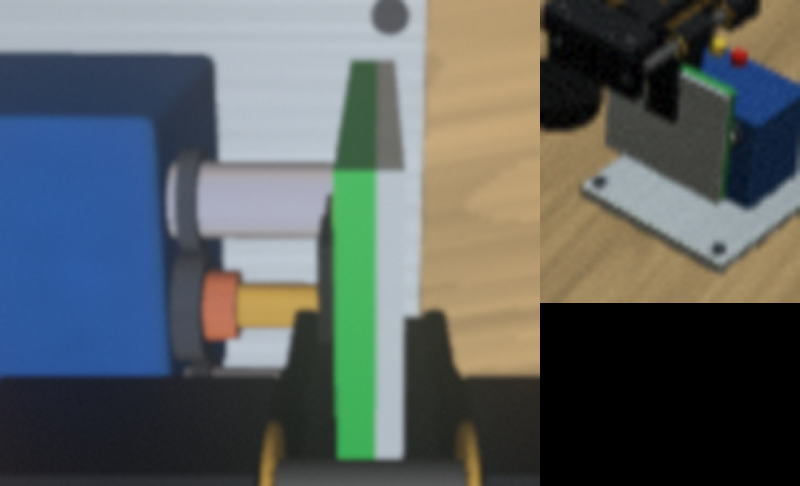

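The wrist view shows the board end upright, with top and bottom midpoints at x of about 277 and 278. The green face sits right at the pin and plunger. Force still follows the spring slope, so I'll continue in small steps.

```bash
python3 -m pendant '[[[0,-0.5,0],[0,0,0]],[[0,-1,0],[0,0,0]],[[0,-1,0],[0,0,0]],[[0,-1,0],[0,0,0]]]'; python3 - <<'E'
from station import r
s=r.sense();print(s['wrist_force'],s['moment'],s['tcp_pos'])
E
```

```text
time_s: 16.0
tcp_pos: [0.4929, 0.2619, 0.1742]
ee_rot: [[0.984, -0.178, -0.001], [-0.178, -0.984, -0.003], [-0.001, 0.003, -1.0]]
wrist_force: [-0.3, -7.3, 2.0]
gripper_width: 0.112
gripper_force: 30.0
[-0.27963514 -7.29381482  2.02517342] [-2.55490302 -0.21585098 -0.05465673] [0.49288202 0.26186496 0.17422623]
```

```bash
python3 -m pendant '[[[0,-0.5,0],[0,0,0]],[[0,-1,0],[0,0,0]],[[0,-1,0],[0,0,0]],[[0,-1,0],[0,0,0]]]'; python3 - <<'E'
from station import r
s=r.sense();print(s['wrist_force'],s['moment'],s['tcp_pos'])
E
```

```text
time_s: 16.4
tcp_pos: [0.4929, 0.2622, 0.1742]
ee_rot: [[0.984, -0.178, -0.002], [-0.178, -0.984, -0.004], [-0.001, 0.004, -1.0]]
wrist_force: [1.6, -9.6, 3.0]
gripper_width: 0.112
gripper_force: 30.0
[ 1.623662   -9.62459539  3.04098762] [-3.15497618 -0.3195805  -0.0687377 ] [0.49290585 0.26220552 0.17420849]
```

```bash
python3 -m pendant '[[[0,-0.5,0],[0,0,0]],[[0,-1,0],[0,0,0]],[[0,-1.5,0],[0,0,0]],[[0,-1.5,0],[0,0,0]],[[0,-1.5,0],[0,0,0]],[[0,-1.5,0],[0,0,0]],[[0,-1.5,0],[0,0,0]],[[0,-1.5,0],[0,0,0]]]'; python3 - <<'E'
from h import *
s=r.sense();print(s['wrist_force'],s['moment'],s['tcp_pos'])
for n in ('wrist','scene'):
    c,K,R,t=cap(n,n+'5.png');np.savez(n+'5.npz',K=K,R=R,t=t)
A=cv2.resize(cv2.imread('pics/wrist5.png')[140:320,140:340],(540,486),interpolation=cv2.INTER_CUBIC)
B=cv2.resize(cv2.imread('pics/scene5.png')[135:205,290:350],(260,303),interpolation=cv2.INTER_CUBIC)
C=np.zeros((486,800,3),np.uint8);C[:,:540]=A;C[:303,540:]=B;cv2.imwrite('pics/c5.png',C)
E
```

```text
time_s: 17.2
tcp_pos: [0.4929, 0.2626, 0.1742]
ee_rot: [[0.984, -0.179, -0.003], [-0.179, -0.984, -0.006], [-0.002, 0.007, -1.0]]
wrist_force: [0.7, -11.7, 4.3]
gripper_width: 0.11
gripper_force: 30.0
[  0.67829945 -11.71308876   4.29030274] [-3.96830595 -0.30936513 -0.08366341] [0.49293941 0.26263426 0.17419281]
```

View pics/c5.png

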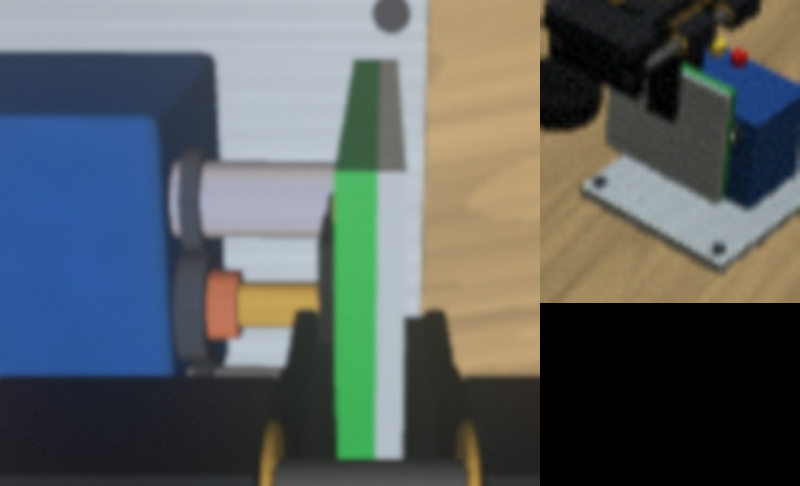

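The board is pressed against the pins: total force is about 12 N, of which the spring accounts for about 6 N. It is upright and square, and the plunger still sits at row ~253, as in the earlier check when the lateral offset was near zero. I'm handing in.

```bash
python3 -c "
from station import r
print(r.finish_job())"
```

```text
the job is handed in; nothing more can be done
None
```

I handed the job in at about 17 s of the 51 s limit, with the gripper holding the green board upright, green face to the stand, pressed on the plunger and stop pins at about 12 N; the judging result was not shown.

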